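Show what to put away and where

ROBOT

A 6-joint arm with a two-finger parallel gripper is mounted at the origin on the work surface. World frame = base frame: x ahead of the robot, y to its left, z up, the work surface at z = 0. Lengths are in m, angles in rad, forces in N, time in s.
With the tool pointing down it reaches from about 0.275 to 0.825 m from the base axis. Payload 4.9 kg.
Tool frame: the origin (TCP) lies between the finger pads, 19 mm behind the fingertips; this is the grasp point; z points along the fingers, y is the line along which they close (so a half turn about z gives the same grasp; the last joint's range is limited). The gripper opens to 85 mm and grips with 20 to 120 N. Pads are 22 mm wide; open, the fingers measure 114 mm over their backs; the gripper's body (76 mm by 85 mm) begins 54 mm behind the grasp point. The pads swing forward as they close: fully open they stand 13 mm farther back than shut.
Start: joints at [-1.463, 0.326, -0.193, 1.052, 0, 1.437], TCP at [0.132, -0.534, 0.25] pointing down, gripper open.
Joint ranges: [-2.65, 2.65], [-0.97, 1.79], [-1.3, 1.35], [-1.93, 2.1], [-1.47, 1.37], [-3.14, 3.14]. Speed limits (rad/s): [2.57, 2.57, 3.14, 3.14, 3.14, 3.14].

INTERFACE

Orientations are given as a unit quaternion [w, x, y, z].
In Python, from cell import bot gives the robot as it stands. Calls block until the motion is done:
- bot.move_pose(position, orientation): joint-space move of the TCP to a pose.
- bot.move_linear(position, speed=0.15, rotation=None, until_force=None): straight line of the TCP; rotation=None keeps the orientation; speed is the mean speed in m/s. With until_force (N) it stops when the force on the tool has changed by that much, and returns True; else False.
- bot.goto_joints(angles): joint-space move.
- bot.set_gripper(opening, grasp_force=None): opening from 0.0 (shut) to 1.0 (fully open); grasp_force is the grip in N (None keeps the last); returns when the fingers have stopped.
- bot.wait(seconds).
- bot.solve_ik(position, orientation): joint angles nearest the present ones, or None.
- bot.camera(name): name is "scene" or "side" or "wrist"; returns the picture (420x560x3 uint8, red, green, blue); there is no depth.
- bot.calibration(name): a dict with "mtx" (3x3 intrinsics, pixels), "extrinsics" (4x4, takes a point from world to camera coordinates); the wrist camera has in their place "hand_eye" (4x4, takes a point from camera to tool coordinates, whose origin is the TCP and whose axes are the flange's). Camera axes: x right, y down, z forward; pixel columns grow to the right and rows downward; lengths in m; the calibration is good to about 2 mm. The wrist camera is an equidistant fisheye: a pixel r from the principal point sees the ray r / f radians off the axis. A picture is of the moment at which its call begins: read the wrist's pose just before it. calibration takes no time and is no camera call.
A pose or a line that the arm cannot do raises bot.PlanningError and nothing moves.
- bot.close_job(): hands the job in; it is judged then, once.
Trained networks look in the newest picture that a camera, given by its name, has taken for a name from the list of things; names that differ only in an ending like _2 or _b are one class to them, and where a whole thing is asked for, a point or a joint stands for the part that bears it (a point fixed in the world has none). Each returns a list of dicts, best first, with "confidence" (0 to 1); they miss things now and then, are a little off and sometimes report something else, mostly with a low value. They report only what shows in the picture. A call takes as long as a camera call. They do not tell look-alikes from the thing itself.
- bot.search_frame(camera, thing): "bbox" ([left, top, width, height] in pixels, round what is visible of it).
Readings, each from a call of its own:
- bot.read_clock(): time.
- bot.read_joint_positions(): joint angles.
- bot.read_joint_vel(): joint speeds.
- bot.read_joint_efforts(): joint torques, N m.
- bot.read_position(): TCP position.
- bot.read_tool_rot(): TCP orientation.
- bot.read_ft_force(): force on the tool from outside, world axes, zero at the start.
- bot.read_moment(): the same for the moment, N m.
- bot.read_gripper_width(): opening from 0.0 (shut) to 1.0 (fully open).
- bot.read_finger_force(): force on a finger pad.
Only numpy, scipy, OpenCV 4.12 (cv2) and the standard library are available. Lean on these libraries where they do the work, as an engineer would, in place of code of your own. Each camera call takes 0.05 s, during which the arm holds its last target. There are 200 camera calls.

TASK

Show the helper what goes where, without touching anything: first point down at the pink bottle with the white cap, fingertips a few centimetres above the middle of its cap, and stay there for two seconds; then point in the same way at the middle of the green disc in the free compartment of the tray, for two seconds. Do not dip down towards any of the other bottles or stored things (pass high above them), move nothing, and finish with the hand raised well clear above everything.

Things in the scene. Friction and masses are not known exactly. Their poses are not given: they have to be found in the camera images.
- pink_white: the pink bottle with a white cap: upright round plastic bottle, 62 mm in diameter, 190 mm high to the top of the cap, with a paper label; loose, 0.4 kg, origin at the centre of its underside, z up. It stands on the mat with three other bottles, about 124 mm apart; which stands where varies
- free_place: flat round green disc, 72 mm in diameter, 4 mm thick, fixed to the floor of the only free compartment of the tray (its top is 10 mm above the table), origin at the centre of its underside, z up. Which of the four compartments is free varies
- tray: white pull-out tray, 240 x 240 mm, walls and dividers 55 mm high and 6 mm thick, floor 6 mm thick, two by two square compartments about 111 mm wide, each centred 58.5 mm from the middle lines; teal front panel 260 mm wide, 75 mm high, 12 mm thick along its -x edge; fixed to the table, origin at the centre of its underside, z up. It may lie to the left or right of the mat, turned by up to 0.4 rad
- mat: square grey mat, 250 x 250 mm, 5 mm thick, fixed to the table, under the four bottles, origin at the centre of its underside, z up
- pink_blue: another pink bottle of the same shape and size, but with a dark blue cap, loose on the mat: not to be pointed at, origin at the centre of its underside, z up
- blue_white: dark blue bottle with a white cap, same shape and size, loose on the mat: not to be pointed at, origin at the centre of its underside, z up
- spray: white trigger-spray bottle with a green head and green band, 62 mm in diameter, 185 mm high, its nozzle reaching 45 mm out along its -x; loose on the mat: not to be pointed at, origin at the centre of its underside, z up
- tin: tin with a yellow label, 64 mm in diameter, 75 mm high, loose in a compartment of the tray, origin at the centre of its underside, z up
- jar: amber glass jar with a black lid, 62 mm in diameter, 85 mm high, loose in a compartment of the tray, origin at the centre of its underside, z up
- carton: cardboard carton with an orange band, 62 x 62 mm, 80 mm high, loose in a compartment of the tray, origin at the centre of its underside, z up
Not all that is in view belongs to the job. Leave any yellow look-alike of the pink_white alone.

How it is judged:
On the way, in this order (a step that is already met when the one before it is completed fails the run):
1. the fingers point down at the pink bottle with the white cap from just above it, without contact, for two seconds (horizontal distance between the grasp point and pink_white below 0.028 m and z of the grasp point in the frame of pink_white between 0.21 and 0.285 m and angle between the grasp point's own z axis and vertical above 2.3 rad and contact force between the fingers and anything else below 0.3 N), for 1.8 s.
2. then they point down at the green disc in the free compartment from just above it, without contact, for two seconds (horizontal distance between the grasp point and free_place below 0.032 m and z of the grasp point in the frame of free_place between 0.024 and 0.114 m and angle between the grasp point's own z axis and vertical above 2.3 rad and contact force between the fingers and anything else below 0.3 N), for 1.8 s.
At the end, for the whole second after the job is handed in: Both pointings done in order (TCP within 28 mm sideways and 20 to 95 mm above the cap, then 32 mm and 20 to 110 mm above the disc, pointing down, 1.8 s each); at the end the TCP is over 270 mm above the table and all bottles and stored things are upright, still, within 6 mm of their starts (height (world z) of the grasp point above 0.27 m and distance of each of pink_white, pink_blue, blue_white, spray, tin, jar, carton from where it was at the start of the episode below 0.006 m and angle between each of pink_white, pink_blue, blue_white, spray, tin, jar, carton's own z axis and vertical below 0.1 rad and linear speed of each of pink_white, pink_blue, blue_white, spray, tin, jar, carton below 0.02 m/s); the robot touches nothing.
It fails at once if the robot touches something (over 0.3 N) (contact force between any of the arm, the fingers and anything else above 0.3 N).
It fails at once if a bottle or stored thing is moved by more than 6 mm, lifted or tipped (distance of any of pink_white, pink_blue, blue_white, spray, tin, jar, carton from where it was at the start of the episode above 0.006 m or angle between any of pink_white, pink_blue, blue_white, spray, tin, jar, carton's own z axis and vertical above 0.1 rad).
It fails at once if the hand dips over a wrong thing: TCP within 20 mm sideways of its middle and less than 60 mm above its top ((horizontal distance between the grasp point and pink_blue below 0.02 m and z of the grasp point in the frame of pink_blue between 0 and 0.25 m) or (horizontal distance between the grasp point and blue_white below 0.02 m and z of the grasp point in the frame of blue_white between 0 and 0.25 m) or (horizontal distance between the grasp point and spray below 0.02 m and z of the grasp point in the frame of spray between 0 and 0.245 m) or (horizontal distance between the grasp point and tin below 0.02 m and z of the grasp point in the frame of tin between 0 and 0.135 m) or (horizontal distance between the grasp point and jar below 0.02 m and z of the grasp point in the frame of jar between 0 and 0.145 m) or (horizontal distance between the grasp point and carton below 0.02 m and z of the grasp point in the frame of carton between 0 and 0.14 m)).
It also fails if it takes over 53 s, if anything falls off the work surface, if the arm or the gripper's body presses on something with over 40 N, if the wrist force passes 120 N, or if a joint passes its speed limit or range.

## Working session

There is one attempt and no reset: what is moved stays moved. The work goes in short steps, each a Python script; the robot and the scene stay as the last script left them, time stands still between calls to the robot, and variables do not carry over. Pictures are saved under pics/ and viewed, at most 10 in all, crops included, and the job is handed in when it is done.

```bash
mkdir -p pics
python3 - <<'E'
from cell import bot
import cv2,numpy as np
for c in("scene","side"):
    cv2.imwrite(f"pics/{c}0.png",bot.camera(c)[:,:,::-1])
    k=bot.calibration(c);print(c,k["mtx"].round(1).tolist(),np.round(k["extrinsics"],4).tolist())
    for t in("pink_white","free_place","tray","mat"):
        print(t,[(np.round(d["bbox"]).tolist(),round(d["confidence"],2)) for d in bot.search_frame(c,t)])
print(bot.read_tool_rot(),bot.read_clock())
E
```

```text
scene [[398.8, 0.0, 271.9], [0.0, 398.8, 209.3], [0.0, 0.0, 1.0]] [[-0.651, 0.759, 0.0071, 0.3494], [0.6482, 0.5608, -0.5151, -0.3795], [-0.395, -0.3308, -0.8571, 1.2731], [0.0, 0.0, 0.0, 1.0]]
pink_white [([282.0, 204.0, 27.0, 56.0], 0.93), ([357.0, 301.0, 43.0, 47.0], 0.85)]
free_place [([206.0, 179.0, 29.0, 22.0], 0.9)]
tray [([147.0, 106.0, 121.0, 108.0], 0.79)]
mat [([257.0, 186.0, 127.0, 123.0], 0.75)]
side [[396.9, 0.0, 283.0], [0.0, 396.9, 208.2], [0.0, 0.0, 1.0]] [[0.9369, -0.3494, 0.013, -0.492], [-0.1739, -0.4979, -0.8496, 0.1842], [0.3033, 0.7938, -0.5272, 0.589], [0.0, 0.0, 0.0, 1.0]]
pink_white [([280.0, 92.0, 17.0, 73.0], 0.84), ([289.0, 126.0, 28.0, 92.0], 0.78)]
free_place [([334.0, 273.0, 42.0, 31.0], 0.87)]
tray [([243.0, 235.0, 241.0, 183.0], 0.86)]
mat [([195.0, 188.0, 150.0, 66.0], 0.57)]
[-3.29087748e-05  9.92699615e-01  1.20612905e-01 -9.37925302e-06] 0.5
```

View pics/scene0.png

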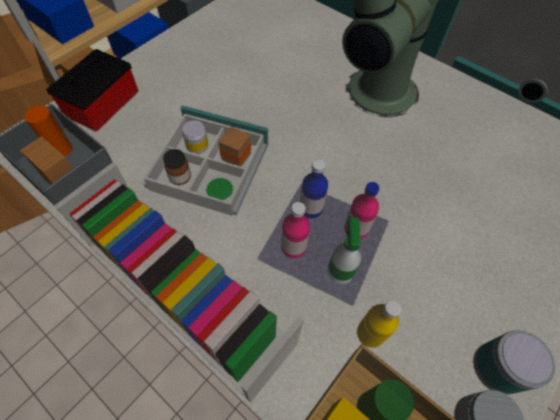

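View pics/side0.png

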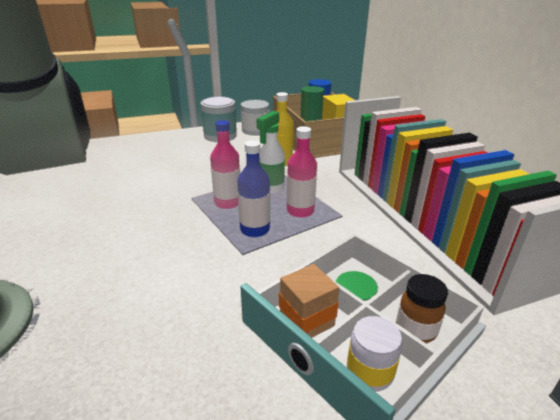

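The pink bottle with the white cap has its cap top at about (298,209) in the scene view and (304,132) in the side view. The disc is at about (220,189) and (357,286). Next I'll triangulate these and the neighbouring things.

Run:
```python
from cell import bot
import cv2,numpy as np
K={c:bot.calibration(c) for c in("scene","side")}
def plane(c,p,z):
    k=K[c];E=np.array(k["extrinsics"]);R,t=E[:3,:3],E[:3,3]
    C=-R.T@t;d=R.T@np.linalg.solve(np.array(k["mtx"]),[*p,1]);return (C+d*(z-C[2])/d[2])
P=[np.array(K[c]["mtx"])@np.array(K[c]["extrinsics"])[:3] for c in("scene","side")]
for n,a,b,z in(("pink_white",(298,209),(304,132),.195),("disc",(220,189),(357,286),.01),("pink_blue",(372.5,187),(222,127),.195),("blue_white",(319,166),(252.5,146),.195),("spray",(352,228),(268,120),.18),("carton",(236,138),(309,285),.086),("tin",(193,129),(376,338),.081),("jar",(176,158),(427,291),.091)):
    X=cv2.triangulatePoints(*P,np.float64(a),np.float64(b)).ravel()
    print(n,(X[:3]/X[3]).round(3),plane("scene",a,z).round(3),plane("side",b,z).round(3))
q=bot.read_tool_rot()
for p in([.132,-.534,.38],):
    print(bot.solve_ik(p,q))
```

```text
pink_white [0.617 0.137 0.188] [0.619 0.139 0.195] [0.61  0.12  0.195]
disc [ 0.612 -0.121  0.007] [ 0.612 -0.118  0.01 ] [ 0.612 -0.125  0.01 ]
pink_blue [0.47  0.222 0.187] [0.473 0.225 0.195] [0.467 0.196 0.195]
blue_white [0.5   0.102 0.188] [0.503 0.105 0.195] [0.497 0.086 0.195]
spray [0.577 0.245 0.182] [0.575 0.246 0.18 ] [0.58  0.247 0.18 ]
carton [ 0.5   -0.162  0.081] [ 0.499 -0.158  0.086] [ 0.5   -0.169  0.086]
tin [ 0.546 -0.275  0.075] [ 0.549 -0.27   0.081] [ 0.542 -0.279  0.081]
jar [ 0.65  -0.232  0.083] [ 0.651 -0.224  0.091] [ 0.646 -0.24   0.091]
[-1.46265589e+00  2.78186306e-01  6.96731266e-02  1.36234872e+00
 -1.95972361e-05  1.43712222e+00]
```

Run:
```python
from cell import bot
import cv2,numpy as np
q0=bot.read_tool_rot()
bot.move_linear([.132,-.534,.38])
bot.set_gripper(0.0)
b=[.617,.136,.35]
s=[(q,bot.solve_ik(b,q)) for q in([0,1,0,0],[0,0,1,0])]
s=[x for x in s if x[1] is not None]
q,j=min(s,key=lambda x:abs(x[1][5])); print(q,np.round(j,2))
bot.goto_joints(j)
print(bot.read_position(),bot.read_clock())
cv2.imwrite("pics/w1.png",bot.camera("wrist")[:,:,::-1])
k=bot.calibration("wrist");T=np.array(k["hand_eye"]);print(k)
R=np.eye(3);p=bot.read_position()
from scipy.spatial.transform import Rotation
r=bot.read_tool_rot();R=Rotation.from_quat([*r[1:],r[0]]).as_matrix()
for X in([.617,.136,.195],[.5,.101,.195],[.612,-.121,.01]):
    c=np.linalg.inv(T)@[*(R.T@(np.array(X)-p)),1]
    th=np.arctan2(np.hypot(c[0],c[1]),c[2]);M=np.array(k["mtx"])
    u=c[:2]/np.hypot(c[0],c[1])*th;print(X,M[0,0]*u[0]+M[0,2],M[1,1]*u[1]+M[1,2])
```

```text
[0, 0, 1, 0] [0.1  0.45 0.24 1.37 0.   0.1 ]
[0.61719312 0.13506313 0.35008178] 5.1917
{'mtx': array([[325.1922621 ,   0.        , 276.09030791],
       [  0.        , 325.1922621 , 211.50070563],
       [  0.        ,   0.        ,   1.        ]]), 'hand_eye': array([[-3.73787686e-04, -9.44329070e-01, -3.29002230e-01,
         8.54611783e-02],
       [ 9.99999453e-01, -6.74262288e-04,  7.99198223e-04,
        -4.68666620e-04],
       [-9.76539911e-04, -3.29001752e-01,  9.44328806e-01,
        -1.23960727e-01],
       [ 0.00000000e+00,  0.00000000e+00,  0.00000000e+00,
         1.00000000e+00]])}
[0.617, 0.136, 0.195] 277.39167679331933 198.92005160127536
[0.5, 0.101, 0.195] 235.50923502621376 66.4445728350884
[0.612, -0.121, 0.01] 113.45582940409429 162.97940096301926
```

View pics/w1.png

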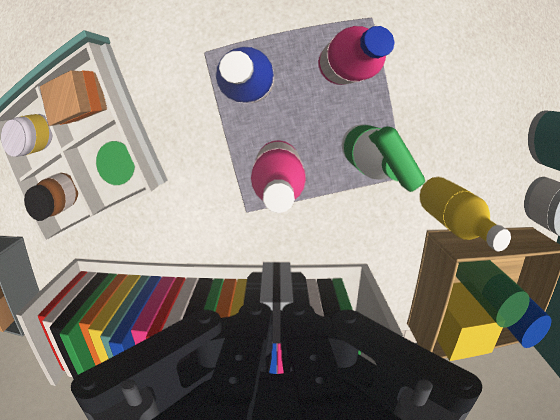

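The wrist view shows the white cap at (279,197), predicted at (277,199), and the disc at (115,163), predicted at (113,163). Both positions agree within a few mm, so I'll do the pointing.

Run:
```python
from cell import bot
import numpy as np
def pr(): print(np.round(bot.read_position(),3),round(bot.read_clock(),1),np.round(bot.read_ft_force(),2))
bot.move_linear([.617,.137,.252],speed=.08); pr(); bot.wait(2.4); pr()
bot.move_linear([.617,.137,.36],speed=.12)
bot.move_pose([.612,-.120,.36],[0,0,1,0]); pr()
bot.move_linear([.612,-.120,.085],speed=.1); pr(); bot.wait(2.5); pr()
bot.move_linear([.612,-.120,.38],speed=.12); bot.wait(.5); pr()
print(bot.close_job())
```

```text
[0.617 0.137 0.253] 6.6 [-0.6  -0.09  0.08]
[0.617 0.137 0.252] 9.0 [-0.67 -0.51  0.22]
[ 0.612 -0.119  0.36 ] 11.1 [ 0.29  0.47 -0.14]
[ 0.612 -0.12   0.085] 14.0 [-0.08 -0.38  0.17]
[ 0.612 -0.12   0.085] 16.5 [ 0.6  -0.61  0.28]
[ 0.612 -0.12   0.38 ] 19.6 [-0.37  0.37 -0.16]
the job is handed in; nothing more can be done
None
```

I pointed at the pink bottle's white cap and then the green disc for over two seconds each, with no sign of contact, raised the hand to 0.38 m and handed the job in at about 20 s; no verdict came back.

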